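Set the stirrer's speed dial to the long scale line and start it

ROBOT

A 6-joint arm with a two-finger parallel gripper is mounted at the origin on a cart in front of the work surface, level with it; the furniture and walls round the work are solid. World frame = base frame: x ahead of the robot, y to its left, z up, the work surface at z = 0. Lengths are in m, angles in rad, forces in N, time in s.
With the tool pointing down it reaches from about 0.2 to 0.875 m from the base axis. Payload 3.4 kg.
Tool frame: the origin (TCP) lies midway between the tips of the shut fingers; the grasp point (between the pads) lies 19 mm behind it; z points along the fingers, y is the line along which they close (so a half turn about z gives the same grasp; the last joint's range is limited). The gripper opens to 94 mm and grips with 3 to 60 N. Pads are 16 mm wide; open, the fingers measure 119 mm over their backs; the gripper's body (75 mm by 177 mm) begins 78 mm behind the grasp point.
Start: joints at [-1.241, 0.276, 1.505, -0, 1.361, -0.121], TCP at [0.251, -0.518, 0.205] pointing down, gripper open.
Joint ranges: [-2.89, 2.89], [-0.75, 2.08], [0.22, 2.7], [-1.18, 4.32], [0.11, 2.71], [-2.7, 2.7]. Speed limits (rad/s): [2.57, 2.57, 3.14, 3.14, 3.14, 3.14].

INTERFACE

Orientations are given as a unit quaternion [x, y, z, w].
In Python, from station import manip, vision gives the robot as it stands.
- The arm moves only by the tool jog_arm, never from a script. Its argument "commands" is a list of rows, each a list of 3 entries, a list of its own where there are three numbers: the shift along the world's x, y, z scaled (see below), then the turn, a rotation vector about the world's x, y, z scaled (see below), then the gripper command: -1 is fully open, 1 is shut, values between are in proportion. In form: [[[dx, dy, dz], [rx, ry, rz], gripper], ...]. A call has 1 to 8 rows; each row is the pose to reach, as a shift and turn from the pose commanded when the call began, turning the shorter way round; what a row does not reach only later rows make up. The controller multiplies each number of a shift by 600 mm and each number of a turn by 2 pi rad. A row lasts 1/10 s, in which the tool goes at most 50 mm and 8.59 degrees, less where a joint would pass 70% of its speed; a pose out of reach is approached as far as the arm can. A call with a number of a shift or a turn outside -1 to 1 is refused whole. A call with a gripper value outside its range is refused whole. The fingers move at their own pace and stop on an object; "grip_force" is the grip in N (left out, the last holds). Time passes only in rows, so rows that repeat a pose let the fingers close. It gives the time, the measured TCP pose, the force, the opening and the grip force at its end, in the units of the state.
- manip.state(): the state, without advancing time (a new reading comes with each control period).
- vision.get_image(name): name is "scene" or "top" or "wrist"; returns a dict with "img" (480x640x3 uint8, red, green, blue), "K" (3x3 intrinsics, pixels), "R" (3x3) and "t" (3): a world point X has camera coordinates R X + t; the wrist camera has in their place "T_tool_cam" (4x4, takes a point from camera to tool coordinates, whose origin is the TCP and whose axes are the flange's). Camera axes: x right, y down, z forward; pixel columns grow to the right and rows downward; lengths in m; the calibration is good to about 2 mm. A picture is of the moment at which its call begins: read the wrist's pose just before it. There is no depth.
- manip.finish_job(): hands the job in; it is judged then, once.
The state is a dict: "clock": time; "q": joint angles; "dq": joint speeds; "tau": joint torques, N m; "tcp_pos": TCP position; "eef_rot": TCP orientation; "contact_force": force on the tool from outside, world axes, zero at the start; "wrist_torque": the same for the moment, N m; "opening": finger opening in m; "gripper_force": force on a finger pad.
Only numpy, scipy, OpenCV 4.12 (cv2) and the standard library are available. Lean on these libraries where they do the work, as an engineer would, in place of code of your own. Each camera call takes 0.05 s, during which the arm holds its last target. There are 200 camera calls.

TASK

Set the speed on the magnetic stirrer: with shut fingers, push the wing of its dial round until the dial's white index mark lines up with the one long line (the one with the tab) on the scale collar, then press the start button fully in and let it come back up. Only push, and lightly: do not pinch the dial or lift anything, do not press the button while the dial is off the line, and leave the vial on the plate and the things around the stirrer where they are.

Things in the scene. Friction and masses are not known exactly. Their poses are not given: they have to be found in the camera images.
- stirrer: Magnetic stirrer, a flat white housing 240 (its x) x 200 (its y) mm, its deck 45 mm above the worktop; fixed. Origin: centre of its underside; z up; its -x side faces the robot more or less (it may be turned). On the deck: dial near-left, start button near-right, round metal stirring plate (radius 46 mm, top 50 mm up, centre 68 mm from the origin along +x) at the far end with an empty vial on it.
- dial_axis (a point): Point on the dial's vertical axis at the top of its disc, 56 mm above the worktop. The dial: a black disc of radius 46 mm with a single wing (upright fin) standing on it, 10 mm thick, reaching from 4 to 36 mm out from the axis, its top 90 mm above the worktop (34 mm above the disc). A white line runs along the wing's top and on to the disc's rim: the index mark. The half of the disc away from the wing is bare.
- speed_dial (a joint): Angle of the dial in rad, 0 to 4.71 between hard stops, growing clockwise seen from above. At 0 the wing and index point near-left (135 degrees counter-clockwise from the stirrer's +x, seen from above). It turns stiffly (0.06 N m of friction, about 2 N at the wing), has no spring and stays where it is left. It starts near its low end, at 0.2 to 1.0; the long line lies at 1.6 to 4.1.
- index_mark (a point): The white index mark, at the end of the white line on the dial's rim: 46 mm out from the axis in the wing's direction, 56 mm above the worktop; turns with the dial.
- wing (a point): Middle of the outer part of the wing: 28 mm out from the axis, 17 mm above the disc, 73 mm above the worktop; turns with the dial.
- target_line (a point): Where the inner end of the long line on the scale collar meets the dial's rim, 46 mm out from the dial's axis. The collar is a fixed flat metal ring round the dial (radius 61 mm, top 50 mm above the worktop) with 23 short thin black lines and one long thick black line across its whole width that ends on a small tab sticking out beyond the collar's edge. The collar may be clipped on at any angle.
- start_button (a joint): Travel of the start button in m: 0 up, 0.006 fully in; springs back; fully in takes 5 N. Pressed straight down.
- start_button_top (a point): Centre of the start button's top face (round, white, radius 14 mm, in a low grey housing at the near-right corner of the stirrer's deck).
- plate_vial: Empty clear glass vial, 46 mm across, 82 mm tall, loose, upright on the stirring plate (top 132 mm above the worktop). Origin: centre of its underside.
- side_cap: White screw cap, 44 mm across, 23 mm tall, loose on the worktop close to the right side of the stirrer. Origin: centre of its underside.
- marker: Marker pen, 133 mm long, 12 mm thick, lying loose on the worktop by the left side of the stirrer. Origin: centre of its underside.
- tape: Roll of label tape lying flat, 88 mm across, 24 mm tall, loose, to the right. Origin: centre of its underside.
- open_cap: Empty white screw cap, 44 mm across, 23 mm tall, loose, to the right. Origin: centre of its underside.
- tweezers: Steel forceps, 133 mm long, 8 mm tall, lying loose to the right. Origin: centre of the underside.
- plastic_beaker: White plastic beaker, 75 mm across, 98 mm tall, loose, far to the right. Origin: centre of its underside.
Not all that is in view belongs to the job. What is shaped like the plate_vial but pink is not meant.

How it is judged:
On the way, in this order (a step that is already met when the one before it is completed fails the run):
1. the dial rests with its index mark on the long line (horizontal distance between index_mark and target_line below 0.004 m and velocity of joint speed_dial between -0.1 and 0.1 rad/s and contact force between the fingers and speed_dial below 0.1 N), for 0.2 s.
2. the start button is pressed fully in with the dial on the line (horizontal distance between index_mark and target_line below 0.004 m and value of joint start_button above 0.0045 m), for 0.05 s.
At the end, for the whole second after the job is handed in: The index mark is within 4 mm of the inner end of the long line (measured at the dial's rim, about 5 degrees), the dial at rest; the start button is up again; the vial stands upright on the plate within 12 mm of where it stood; the other loose things lie within 20 mm of where they lay (horizontal distance between index_mark and target_line below 0.004 m and velocity of joint speed_dial between -0.05 and 0.05 rad/s and value of joint start_button below 0.0015 m and distance of plate_vial from where it was at the start of the episode below 0.012 m and angle between plate_vial's own z axis and vertical below 0.1 rad and distance of each of side_cap, marker, tape, open_cap, tweezers, plastic_beaker from where it was at the start of the episode below 0.02 m); the robot touches nothing.
It fails at once if the start button is pressed while the index mark is more than 6 mm off the long line (value of joint start_button above 0.003 m and horizontal distance between index_mark and target_line above 0.006 m).
It fails at once if the dial is pinched or forced (fingers bear on it with more than 20 N) (contact force between the fingers and speed_dial above 20 N).
It fails at once if the vial on the plate is shifted by more than 12 mm, lifted or tipped (distance of plate_vial from where it was at the start of the episode above 0.012 m or angle between plate_vial's own z axis and vertical above 0.2 rad).
It fails at once if one of the other loose things is lifted or shifted by more than 20 mm (distance of any of side_cap, marker, tape, open_cap, tweezers, plastic_beaker from where it was at the start of the episode above 0.02 m).
It also fails if it takes over 54 s, if anything falls off the work surface, if the arm or the gripper's body presses on something with over 40 N, if the wrist force passes 120 N, or if a joint passes its speed limit or range.

## Working session

There is one attempt and no reset: what is moved stays moved. The work goes in short steps, Python scripts to look and compute and a tool call to move; the robot and the scene stay as the last step left them, time stands still between calls to the robot, and variables do not carry over. Pictures are saved under pics/ and viewed, at most 10 in all, crops included, and the job is handed in when it is done.

Besides the shell and the picture viewer there is one more tool, called after "Request:" as name(argument=value, ...) on one line, values as JSON. jog_arm: Moves the arm, as the interface text tells. Shifts and turns lie within -1 to 1; 1 stands for 600 mm of shift or 2 pi rad of turn. Its arguments: {"type":"object","properties":{"commands":{"type":"array"},"grip_force":{"type":"number"}},"required":["commands"]}

```bash
mkdir -p pics
cat > h.py <<'E'
import numpy as np, cv2
from station import manip, vision
from scipy.spatial.transform import Rotation as Ro
def cam(name):
    s=manip.state(); d=vision.get_image(name)
    if 'R' not in d or name=='wrist':
        T=np.eye(4);T[:3,:3]=Ro.from_quat(s['eef_rot']).as_matrix();T[:3,3]=s['tcp_pos']
        M=np.linalg.inv(T@np.array(d['T_tool_cam'])); d['R']=M[:3,:3]; d['t']=M[:3,3]
    d={k:np.array(v) for k,v in d.items()}
    return d
def ray(d,u,v,z):
    r=d['R'].T@np.linalg.inv(d['K'])@np.array([u,v,1.]); c=-d['R'].T@d['t']
    return c+r*(z-c[2])/r[2]
def proj(d,X):
    p=d['K']@(d['R']@np.array(X)+d['t']); return p[:2]/p[2]
def save(n,img): cv2.imwrite('pics/'+n,np.ascontiguousarray(img[...,::-1]))
E
python3 - <<'E'
from h import *
s=manip.state(); print(s)
for n in ('top','scene'):
    d=cam(n); save(n+'.png',d['img']); np.savez(n+'.npz',**d); print(n,-d['R'].T@d['t'])
E
```

```text
{'clock': 0.0, 'q': array([-1.24099288e+00,  2.76560956e-01,  1.50604956e+00, -2.48275865e-05,
        1.36067915e+00, -1.20989237e-01]), 'dq': array([ 8.35154215e-04, -6.69808062e-04,  9.62734577e-04,  9.77352181e-05,
        7.95546984e-04, -3.54102636e-05]), 'tau': array([ 2.42001959e-03, -4.04567492e+01, -2.37228405e+01,  7.02430308e-02,
        3.43528215e-02, -1.36432227e-04]), 'tcp_pos': array([ 0.25033588, -0.51706067,  0.20465744]), 'eef_rot': array([ 9.74704672e-01,  2.23495151e-01, -1.00501769e-04, -8.42621455e-04]), 'contact_force': array([ 0.32589047, -0.23554526, -0.7276304 ]), 'wrist_torque': array([-0.03211834,  0.01308563, -0.03856575]), 'gripper_force': 0.0, 'opening': 0.09396744002447761}
top [ 0.2852978  -0.11989257  1.44082058]
scene [-0.34897378 -0.51323259  0.52662612]
```

View pics/top.png

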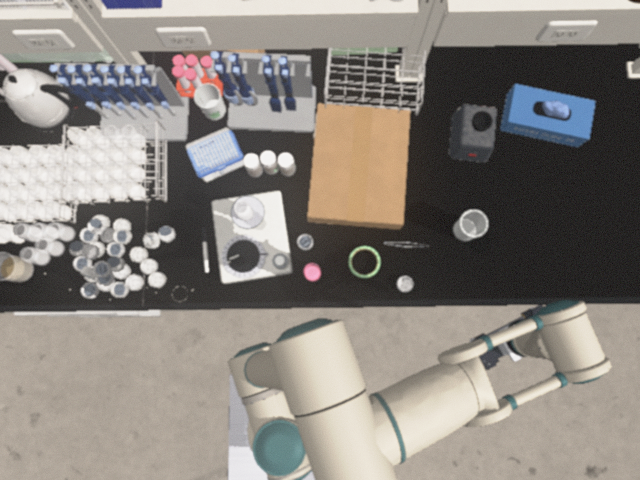

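View pics/scene.png

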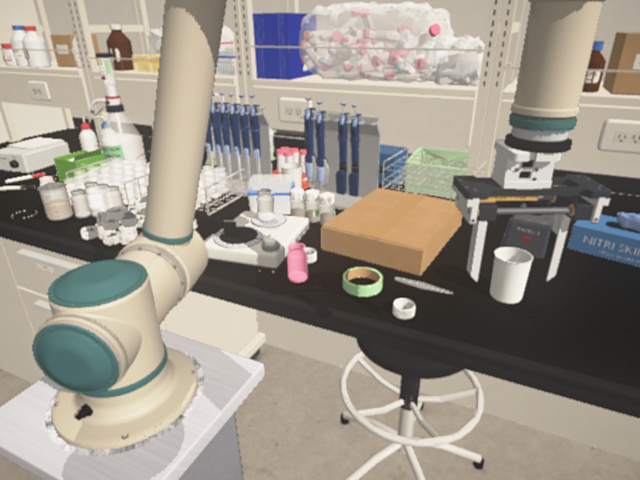

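The top view shows the stirrer at about (251,237), with the dial at (243,255), the button at (281,261), the vial at (247,210) and the pink decoy at (312,272). Next I'll compute positions and zoom in.

Run:
```python
from h import *
d=dict(np.load('top.npz'))
for n,u,v,z in [('dial',243,255,.056),('button',281,261,.055),('c',251,237,.045),('pink',312,272,.08),('cap',305,241,.02),('plate',247,210,.05),('boxfar',278,160,.06)]: print(n,ray(d,u,v,z).round(3))
im=d['img'][185:290,200:325]; save('crop.png',cv2.resize(im,None,fx=5,fy=5,interpolation=cv2.INTER_CUBIC))
m=(d['img'].min(2)>130).astype(np.uint8); 
n,l,st,c=cv2.connectedComponentsWithStats(m[185:290,205:300]); i=1+st[1:,4].argmax()
p=np.argwhere(l==i)[:,::-1]+[205,185]; r=cv2.minAreaRect(p.astype(np.float32)); print(r)
q=np.array([ray(d,*b,.045) for b in cv2.boxPoints(r)]); print(q.round(3), q.mean(0))
```

```text
dial [0.477 0.114 0.056]
button [0.459 0.009 0.055]
c [0.529 0.094 0.045]
pink [ 0.424 -0.078  0.08 ]
cap [ 0.52  -0.057  0.02 ]
plate [0.606 0.105 0.05 ]
boxfar [0.749 0.017 0.06 ]
((251.0167694091797, 236.73825073242188), (84.63185119628906, 72.5782241821289), 81.57302856445312)
[[ 0.638  0.215  0.045]
 [ 0.666  0.01   0.045]
 [ 0.425 -0.024  0.045]
 [ 0.398  0.175  0.045]] [0.53175352 0.09411253 0.045     ]
```

View pics/crop.png

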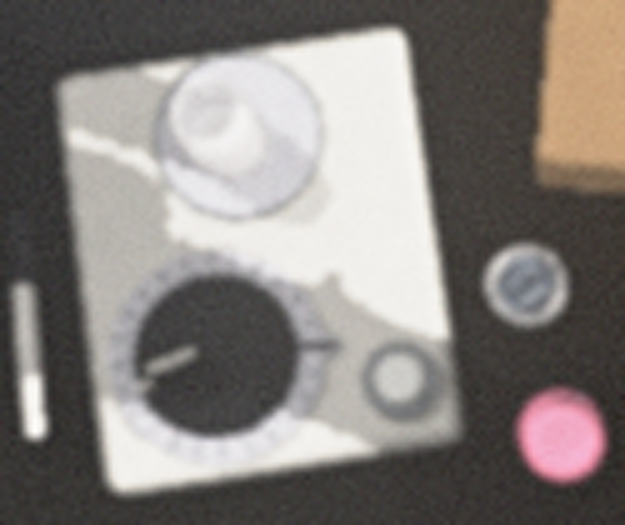

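The index points left at about 111° world and the tabbed long line points right at about -85°, so the push is roughly 196° clockwise. I'll move above the dial and look closer.

Request:
jog_arm(commands=[[[0.16, 0.66, 0.12], [0, 0, 0.18], 1], [[0.16, 0.66, 0.12], [0, 0, 0.18], 1], [[0.16, 0.66, 0.12], [0, 0, 0.18], 1], [[0.16, 0.66, 0.12], [0, 0, 0.18], 1], [[0.16, 0.66, 0.12], [0, 0, 0.18], 1], [[0.16, 0.66, 0.12], [0, 0, 0.18], 1], [[0.16, 0.66, 0.12], [0, 0, 0.18], 1], [[0.16, 0.66, 0.12], [0, 0, 0.18], 1]], grip_force=20)

```text
clock: 0.9
tcp_pos: [0.343, -0.1328, 0.2753]
eef_rot: [0.702, 0.712, 0.0, 0.0]
contact_force: [2.1, 0.3, 0.5]
opening: 0.0333
gripper_force: 0.0
```

Request:
jog_arm(commands=[[[0.14, 0.34, 0.0], [0, 0, 0.15], 1], [[0.14, 0.34, 0.0], [0, 0, 0.15], 1], [[0.14, 0.34, 0.0], [0, 0, 0.15], 1], [[0.14, 0.34, 0.0], [0, 0, 0.15], 1], [[0.14, 0.34, 0.0], [0, 0, 0.15], 1], [[0.14, 0.34, 0.0], [0, 0, 0.15], 1], [[0.14, 0.34, 0.0], [0, 0, 0.15], 1], [[0.14, 0.34, 0.0], [0, 0, 0.15], 1]])

```text
clock: 1.7
tcp_pos: [0.427, 0.0696, 0.2746]
eef_rot: [0.303, 0.953, -0.0, -0.001]
contact_force: [0.3, -0.2, -0.8]
opening: 0.0011
gripper_force: 0.0
```

Run:
```python
from h import *
s=manip.state(); print(s['clock'],s['tcp_pos'],s['q'],s['opening'],Ro.from_quat(s['eef_rot']).as_matrix()[:,1])
d=cam('wrist'); save('w1.png',d['img']); np.savez('w1.npz',**d); print(d['T_tool_cam'].round(3), proj(d,[.477,.114,.056]))
```

```text
1.7 [0.42702033 0.06960099 0.2746276 ] [ 4.53260462e-04  2.27461011e-02  1.64620215e+00  1.91343876e-05
  1.47373199e+00 -9.53743489e-01] 0.001143907467643023 [ 5.78265463e-01  8.15848440e-01 -6.13785801e-04]
[[ 0.    -0.967 -0.255  0.074]
 [ 1.     0.     0.001  0.001]
 [-0.001 -0.255  0.967 -0.18 ]
 [ 0.     0.     0.     1.   ]] [368.91437951 227.65993547]
```

View pics/w1.png

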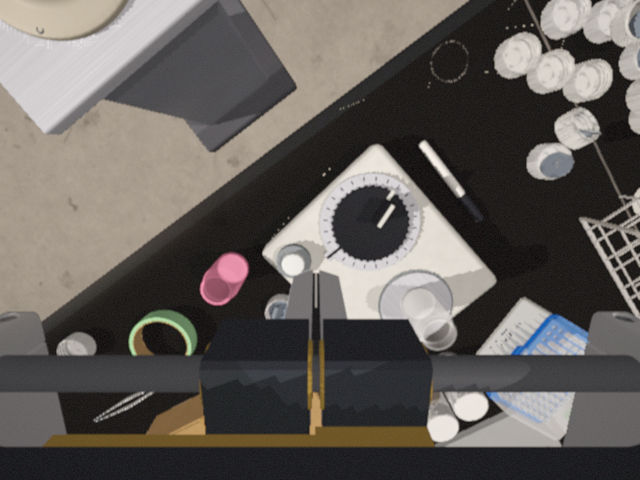

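The wrist view shows the disc centred near (372,222), the white index toward (393,195), the long line near (335,251) and the button at (293,261). Measuring from here.

```bash
cat >> h.py <<'E'
def meas(d,c0,zoom=None):
    g=d['img'].astype(int); K=8
    # rectified top-down map at z=.056 round c0, 0.25 mm/px, rows -x, cols -y
    def rect(z,h=.075,r=.0005):
        n=int(2*h/r); xs=c0[0]+h-r*np.arange(n); ys=c0[1]+h-r*np.arange(n)
        X=np.stack(np.meshgrid(xs,ys,indexing='ij'),-1).reshape(-1,2)
        P=np.c_[X,np.full(len(X),z)]@d['R'].T+d['t']; p=P@d['K'].T; p=(p[:,:2]/p[:,2:]).astype(np.float32).reshape(n,n,2)
        return cv2.remap(d['img'],p[...,0],p[...,1],cv2.INTER_CUBIC)
    return rect(.056),rect(.05)
def w(c0,u,v,h=.075,r=.0005): return np.array([c0[0]+h-r*v,c0[1]+h-r*u])
E
python3 - <<'E'
from h import *
d=dict(np.load('w1.npz')); c0=[.477,.114]
a,b=meas(d,c0)
m=(a.max(2)<75).astype(np.uint8); m=cv2.morphologyEx(m,cv2.MORPH_OPEN,np.ones((15,15)))
n,l,st,ce=cv2.connectedComponentsWithStats(m); i=l[150,150] or 1+st[1:,4].argmax()
cs,_=cv2.findContours((l==i).astype(np.uint8),cv2.RETR_EXTERNAL,cv2.CHAIN_APPROX_NONE)
h=cv2.convexHull(max(cs,key=cv2.contourArea)); (u,v),r=cv2.minEnclosingCircle(h); e=cv2.fitEllipse(h); print('circ',w(c0,u,v),r*.5,'ell',w(c0,*e[0]),e[1])
# button: bright blob near projected point
g=d['img'][235:290,265:320]; bm=(g.min(2)>170).astype(np.uint8); n,l,st,ce=cv2.connectedComponentsWithStats(bm)
for k in range(1,n):
    if st[k,4]>60: print('blob',st[k],ce[k]+[265,235],ray(d,*(ce[k]+[265,235]),.055))
save('rect.png',np.hstack([cv2.resize(x,None,fx=1.3,fy=1.3) for x in (a,b)]))
E
```

```text
circ [0.47412939 0.11780631] 46.022735595703125 ell [0.47410233 0.11775772] (181.0566864013672, 182.4562530517578)
blob [  0   0  55  30 598] [287.66889632 243.51839465] [0.43660271 0.02226103 0.055     ]
blob [ 16  19  23  22 401] [292.21945137 264.52119701] [0.46158644 0.01079864 0.055     ]
```

View pics/rect.png

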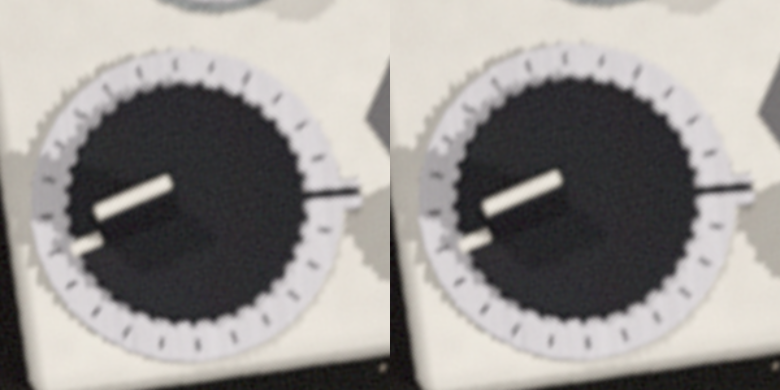

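Request:
jog_arm(commands=[[[0.022, 0.108, -0.1], [0, 0, 0.159], 1], [[0.022, 0.108, -0.1], [0, 0, 0.159], 1], [[0.022, 0.108, -0.1], [0, 0, 0.159], 1], [[0.022, 0.108, -0.2], [0, 0, 0.159], 1], [[0.022, 0.108, -0.2], [0, 0, 0.159], 1], [[0.022, 0.108, -0.2], [0, 0, 0.159], 1], [[0.022, 0.108, -0.2], [0, 0, 0.159], 1], [[0.022, 0.108, -0.2], [0, 0, 0.159], 1]])

```text
clock: 2.55
tcp_pos: [0.4404, 0.1337, 0.1549]
eef_rot: [-0.189, 0.982, 0.0, -0.0]
contact_force: [0.1, 1.0, -0.3]
opening: 0.0006
gripper_force: 0.0
```

Request:
jog_arm(commands=[[[0, 0, -0.05], [0, 0, 0], 1], [[0, 0, -0.1], [0, 0, 0], 1], [[0, 0, -0.142], [0, 0, 0], 1], [[0, 0, -0.142], [0, 0, 0], 1], [[0, 0, -0.142], [0, 0, 0], 1]])

```text
clock: 3.05
tcp_pos: [0.4407, 0.1339, 0.0702]
eef_rot: [-0.189, 0.982, 0.0, -0.0]
contact_force: [0.6, -0.3, -0.1]
opening: 0.0005
gripper_force: 0.0
```

```bash
cat > plan.py <<'E'
import sys
from h import *
# usage: plan.py offset_mm theta1 theta2 ...  prints rows from current commanded (measured) pose
off=float(sys.argv[1])/1000; th=[float(a) for a in sys.argv[2:]]; A=np.array([.4741,.1178]); Z=.068
s=manip.state(); y=Ro.from_quat(s['eef_rot']).as_matrix()[:,1]; p=s['tcp_pos']; psi=np.degrees(np.arctan2(y[1],y[0]))
print(s['clock'],p.round(4),round(psi,1),s['contact_force'].round(1),'q6',s['q'][5].round(2))
for t in th:
    a=np.radians(t); q=A+.028*np.array([np.cos(a),np.sin(a)])+off*np.array([-np.sin(a),np.cos(a)])
    dx=(q-p[:2])/.6; print(t,'[[%.3f, %.3f, %.3f], [0, 0, %.3f], 1],'%(dx[0],dx[1],(Z-p[2])/.6,((t-psi+180)%360-180)/360))
E
python3 plan.py 13 112 108 104 100 95 90 85 80
```

```text
3.05 [0.4407 0.1339 0.0702] 111.8 [ 0.6 -0.3 -0.1] q6 -1.81
112.0 [[0.018, 0.008, -0.004], [0, 0, 0.001], 1],
108.0 [[0.021, 0.011, -0.004], [0, 0, -0.010], 1],
104.0 [[0.023, 0.013, -0.004], [0, 0, -0.022], 1],
100.0 [[0.026, 0.015, -0.004], [0, 0, -0.033], 1],
95.0 [[0.030, 0.018, -0.004], [0, 0, -0.047], 1],
90.0 [[0.034, 0.020, -0.004], [0, 0, -0.060], 1],
85.0 [[0.038, 0.022, -0.004], [0, 0, -0.074], 1],
80.0 [[0.042, 0.023, -0.004], [0, 0, -0.088], 1],
```

Request:
jog_arm(commands=[[[0.009, 0.004, -0.002], [0, 0, 0], 1], [[0.018, 0.008, -0.002], [0, 0, 0.001], 1], [[0.021, 0.011, -0.002], [0, 0, -0.01], 1], [[0.023, 0.013, -0.002], [0, 0, -0.022], 1], [[0.026, 0.015, -0.002], [0, 0, -0.033], 1], [[0.03, 0.018, -0.002], [0, 0, -0.047], 1], [[0.034, 0.02, -0.002], [0, 0, -0.06], 1], [[0.038, 0.022, -0.002], [0, 0, -0.074], 1]])

```text
clock: 3.85
tcp_pos: [0.4626, 0.147, 0.0695]
eef_rot: [0.043, 0.999, -0.0, -0.001]
contact_force: [-2.0, -2.4, 2.6]
opening: 0.0005
gripper_force: 1.5
```

```bash
python3 plan.py 13 80 74 68 62 56 50 44 38
python3 - <<'E'
from h import *
d=cam('wrist'); save('w2.png',d['img'])
E
```

```text
3.85 [0.4626 0.147  0.0695] 85.0 [-2.  -2.4  2.6] q6 -1.32
80.0 [[0.006, 0.001, -0.002], [0, 0, -0.014], 1],
74.0 [[0.011, 0.002, -0.002], [0, 0, -0.031], 1],
68.0 [[0.017, 0.003, -0.002], [0, 0, -0.047], 1],
62.0 [[0.022, 0.003, -0.002], [0, 0, -0.064], 1],
56.0 [[0.027, 0.002, -0.002], [0, 0, -0.081], 1],
50.0 [[0.033, 0.001, -0.002], [0, 0, -0.097], 1],
44.0 [[0.038, -0.001, -0.002], [0, 0, -0.114], 1],
38.0 [[0.043, -0.003, -0.002], [0, 0, -0.131], 1],
```

View pics/w2.png

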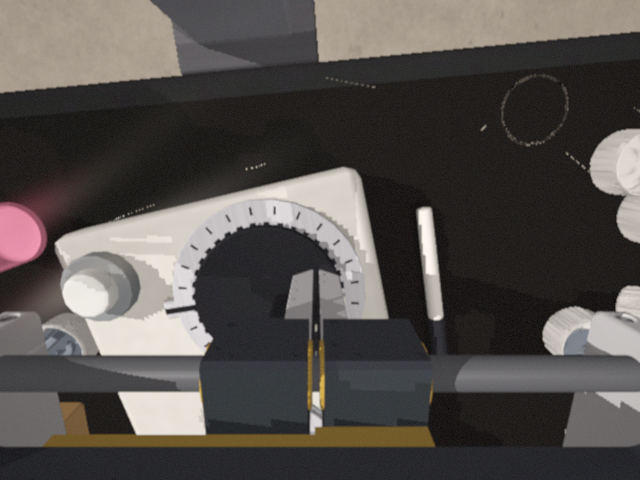

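The wrist view shows the fingers behind the wing, over the disc at about (315,285), and the wing itself hidden. Force is small, so I'll continue the arc.

Request:
jog_arm(commands=[[[0.006, 0.001, -0.001], [0, 0, -0.014], 1], [[0.011, 0.002, -0.001], [0, 0, -0.031], 1], [[0.017, 0.003, -0.001], [0, 0, -0.047], 1], [[0.022, 0.003, -0.001], [0, 0, -0.064], 1], [[0.027, 0.002, -0.001], [0, 0, -0.081], 1], [[0.033, 0.001, -0.001], [0, 0, -0.097], 1], [[0.038, -0.001, -0.001], [0, 0, -0.114], 1], [[0.043, -0.003, -0.001], [0, 0, -0.131], 1]])

```text
clock: 4.7
tcp_pos: [0.489, 0.1462, 0.0687]
eef_rot: [0.439, 0.898, 0.0, -0.0]
contact_force: [-2.7, 0.3, 0.3]
opening: 0.0005
gripper_force: 1.1
```

```bash
python3 plan.py 13 32 26 20 14 8 2 -4 -10
```

```text
4.7 [0.489  0.1462 0.0687] 37.9 [-2.7  0.3  0.3] q6 -0.51
32.0 [[0.003, -0.004, -0.001], [0, 0, -0.016], 1],
26.0 [[0.008, -0.007, -0.001], [0, 0, -0.033], 1],
20.0 [[0.012, -0.011, -0.001], [0, 0, -0.050], 1],
14.0 [[0.015, -0.015, -0.001], [0, 0, -0.066], 1],
8.0 [[0.018, -0.019, -0.001], [0, 0, -0.083], 1],
2.0 [[0.021, -0.024, -0.001], [0, 0, -0.100], 1],
-4.0 [[0.023, -0.029, -0.001], [0, 0, -0.116], 1],
-10.0 [[0.025, -0.034, -0.001], [0, 0, -0.133], 1],
```

Request:
jog_arm(commands=[[[0.003, -0.004, 0], [0, 0, -0.016], 1], [[0.008, -0.007, 0], [0, 0, -0.033], 1], [[0.012, -0.011, 0], [0, 0, -0.05], 1], [[0.015, -0.015, 0], [0, 0, -0.066], 1], [[0.018, -0.019, 0], [0, 0, -0.083], 1], [[0.021, -0.024, 0], [0, 0, -0.1], 1], [[0.023, -0.029, 0], [0, 0, -0.116], 1], [[0.025, -0.034, 0], [0, 0, -0.133], 1]])

```text
clock: 5.5
tcp_pos: [0.5062, 0.1262, 0.0689]
eef_rot: [0.766, 0.643, 0.002, 0.0]
contact_force: [0.8, 2.1, -1.2]
opening: 0.0003
gripper_force: 1.2
```

```bash
python3 plan.py 13 -16 -22 -28 -34 -40 -46 -52 -58
```

```text
5.5 [0.5062 0.1262 0.0689] -10.0 [ 0.8  2.1 -1.2] q6 0.28
-16.0 [[-0.003, -0.006, -0.001], [0, 0, -0.017], 1],
-22.0 [[-0.002, -0.011, -0.001], [0, 0, -0.033], 1],
-28.0 [[-0.002, -0.017, -0.001], [0, 0, -0.050], 1],
-34.0 [[-0.003, -0.022, -0.001], [0, 0, -0.067], 1],
-40.0 [[-0.004, -0.027, -0.001], [0, 0, -0.083], 1],
-46.0 [[-0.006, -0.032, -0.001], [0, 0, -0.100], 1],
-52.0 [[-0.008, -0.037, -0.001], [0, 0, -0.117], 1],
-58.0 [[-0.010, -0.042, -0.001], [0, 0, -0.133], 1],
```

Request:
jog_arm(commands=[[[-0.002, -0.006, 0], [0, 0, -0.017], 1], [[-0.002, -0.011, 0], [0, 0, -0.033], 1], [[-0.002, -0.017, 0], [0, 0, -0.05], 1], [[-0.003, -0.022, 0], [0, 0, -0.067], 1], [[-0.004, -0.027, 0], [0, 0, -0.083], 1], [[-0.006, -0.032, 0], [0, 0, -0.1], 1], [[-0.008, -0.037, 0], [0, 0, -0.117], 1], [[-0.01, -0.042, 0], [0, 0, -0.133], 1]])

```text
clock: 6.3
tcp_pos: [0.5018, 0.1003, 0.0695]
eef_rot: [0.961, 0.277, 0.004, 0.001]
contact_force: [2.2, 1.0, 0.1]
opening: 0.0007
gripper_force: 1.3
```

```bash
python3 plan.py 13 -58 -62 -66 -70 -73
```

```text
6.3 [0.5018 0.1003 0.0695] -57.9 [2.2 1.  0.1] q6 1.07
-58.0 [[-0.003, 0.001, -0.003], [0, 0, -0.000], 1],
-62.0 [[-0.005, -0.002, -0.003], [0, 0, -0.011], 1],
-66.0 [[-0.007, -0.005, -0.003], [0, 0, -0.023], 1],
-70.0 [[-0.010, -0.007, -0.003], [0, 0, -0.034], 1],
-73.0 [[-0.012, -0.009, -0.003], [0, 0, -0.042], 1],
```

Request:
jog_arm(commands=[[[-0.001, 0, -0.001], [0, 0, 0], 1], [[-0.004, -0.002, -0.001], [0, 0, -0.011], 1], [[-0.006, -0.005, -0.001], [0, 0, -0.023], 1], [[-0.009, -0.007, -0.001], [0, 0, -0.034], 1], [[-0.009, -0.007, -0.001], [0, 0, -0.034], 1], [[0.009, 0.0, 0.0], [0, 0, -0.034], 1], [[0.009, 0.0, 0.08], [0, 0, -0.034], 1], [[0.009, 0.0, 0.15], [0, 0, -0.034], 1]])

```text
clock: 7.1
tcp_pos: [0.5032, 0.1003, 0.1586]
eef_rot: [0.984, 0.176, -0.002, -0.0]
contact_force: [0.9, 1.2, 0.2]
opening: 0.0003
gripper_force: 0.0
```

Request:
jog_arm(commands=[[[-0.1, 0.0, 0.18], [0, 0, 0], 1], [[-0.15, 0.0, 0.18], [0, 0, 0], 1], [[-0.15, 0.0, 0.18], [0, 0, 0], 1], [[-0.15, 0.0, 0.18], [0, 0, 0], 1], [[-0.15, 0.0, 0.18], [0, 0, 0], 1]])

```text
clock: 7.6
tcp_pos: [0.4139, 0.1002, 0.2668]
eef_rot: [0.985, 0.175, 0.001, 0.0]
contact_force: [0.9, 1.1, 0.0]
opening: 0.0004
gripper_force: 0.0
```

```bash
cat > look.py <<'E'
from h import *
import sys
n=sys.argv[1]
d=cam('wrist'); np.savez(n+'.npz',**d); c0=[.477,.114]
a,b=meas(d,c0)
m=(a.max(2)<75).astype(np.uint8); m=cv2.morphologyEx(m,cv2.MORPH_OPEN,np.ones((15,15)))
k,l,st,ce=cv2.connectedComponentsWithStats(m); i=l[150,150] or 1+st[1:,4].argmax()
cs,_=cv2.findContours((l==i).astype(np.uint8),cv2.RETR_EXTERNAL,cv2.CHAIN_APPROX_NONE)
h=cv2.convexHull(max(cs,key=cv2.contourArea)); (u,v),r=cv2.minEnclosingCircle(h); e=cv2.fitEllipse(h); A=w(c0,*e[0]); print('circ',w(c0,u,v),r*.5,'ell',A,e[1])
# polar scans: angle -> brightness (index on disc at r 37.5..44, z .056; line on collar at r 48.5..59, z .05)
th=np.radians(np.arange(-179,180,.5))
def scan(z,r0,r1):
    o=[]
    for t in th:
        o.append(np.mean([d['img'][tuple(np.round(proj(d,[A[0]+r*np.cos(t),A[1]+r*np.sin(t),z])).astype(int)[::-1])].astype(float).mean() for r in np.linspace(r0,r1,12)]))
    return np.array(o)
si=scan(.056,.039,.044); sl=scan(.05,.059,.0635); sm=scan(.05,.050,.060); t=np.degrees(th)
j=si>np.percentile(si,50)+50; print('index deg',t[j])
lo=sm<np.median(sm)-60; print('dark on collar',t[lo].round(1), sm.min(), np.median(sm))
save(n+'.png',np.hstack([cv2.resize(x,None,fx=1.3,fy=1.3) for x in (a,b)]))
s=manip.state(); print(s['clock'],s['tcp_pos'])
E
python3 look.py w3
```

```text
circ [0.47475 0.11775] 45.87623977661133 ell [0.47471964 0.11765517] (181.3568115234375, 181.71409606933594)
index deg [-75.5 -75.  -74.5 -74.  -73.5 -73.  -72.5 -72.  -71.5 -71.  -70.5 -70.
 -69.5 -69.  -68.5 -68.  -67.5]
dark on collar [-87.  -86.5 -86.  -85.5 -85.  -84.5 -84. ] 59.833333333333336 204.72222222222223
7.65 [0.41382689 0.10005886 0.26570022]
```

View pics/w3.png

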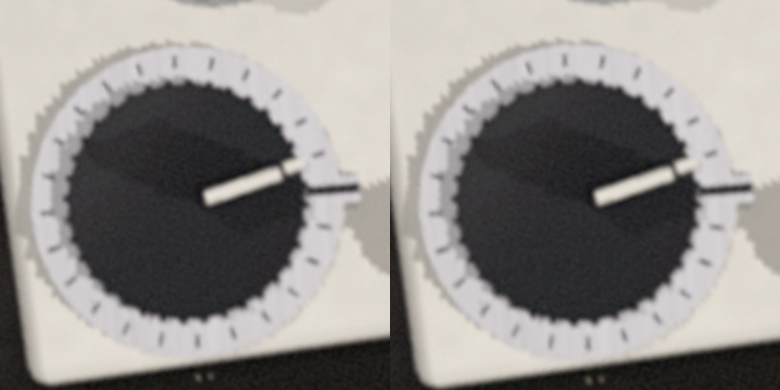

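The index reads -71.5° and the long line -85.5°, so 14° remain. I'll go back in behind the wing and push the rest.

```bash
python3 plan.py 24 -71; python3 plan.py 13 -71 -84
```

```text
7.65 [0.4138 0.1001 0.2657] -69.9 [ 0.3  0.8 -0.9] q6 1.29
-71.0 [[0.153, -0.002, -0.330], [0, 0, -0.003], 1],
7.65 [0.4138 0.1001 0.2657] -69.9 [ 0.3  0.8 -0.9] q6 1.29
-71.0 [[0.136, -0.008, -0.330], [0, 0, -0.003], 1],
-84.0 [[0.127, -0.015, -0.330], [0, 0, -0.039], 1],
```

Request:
jog_arm(commands=[[[0.08, -0.001, -0.12], [0, 0, -0.003], 1], [[0.153, -0.002, -0.18], [0, 0, -0.003], 1], [[0.153, -0.002, -0.18], [0, 0, -0.003], 1], [[0.153, -0.002, -0.18], [0, 0, -0.003], 1], [[0.153, -0.002, -0.24], [0, 0, -0.003], 1], [[0.153, -0.002, -0.3], [0, 0, -0.003], 1], [[0.153, -0.002, -0.33], [0, 0, -0.003], 1], [[0.153, -0.002, -0.33], [0, 0, -0.003], 1]])

```text
clock: 8.45
tcp_pos: [0.5023, 0.0985, 0.0649]
eef_rot: [0.986, 0.165, -0.004, -0.0]
contact_force: [-1.0, -0.2, -0.3]
opening: 0.0004
gripper_force: 0.0
```

```bash
python3 plan.py 13 -70 -73 -76 -79 -82 -83.5
```

```text
8.45 [0.5023 0.0985 0.0649] -71.0 [-1.  -0.2 -0.3] q6 1.3
-70.0 [[-0.011, -0.004, 0.005], [0, 0, 0.003], 1],
-73.0 [[-0.013, -0.006, 0.005], [0, 0, -0.006], 1],
-76.0 [[-0.015, -0.008, 0.005], [0, 0, -0.014], 1],
-79.0 [[-0.017, -0.009, 0.005], [0, 0, -0.022], 1],
-82.0 [[-0.019, -0.011, 0.005], [0, 0, -0.031], 1],
-83.5 [[-0.020, -0.012, 0.005], [0, 0, -0.035], 1],
```

Request:
jog_arm(commands=[[[0, 0, 0.003], [0, 0, 0], 1], [[0, 0, 0.003], [0, 0, 0], 1], [[0, 0, 0.003], [0, 0, 0], 1]])

```text
clock: 8.75
tcp_pos: [0.5065, 0.0987, 0.0714]
eef_rot: [0.986, 0.165, 0.001, 0.0]
contact_force: [0.1, -0.5, -0.7]
opening: 0.0005
gripper_force: 0.0
```

```bash
python3 plan.py 13 -70 -73 -76 -79 -82 -83.5
```

```text
8.75 [0.5065 0.0987 0.0714] -71.0 [ 0.1 -0.5 -0.7] q6 1.3
-70.0 [[-0.018, -0.005, -0.006], [0, 0, 0.003], 1],
-73.0 [[-0.020, -0.007, -0.006], [0, 0, -0.006], 1],
-76.0 [[-0.022, -0.008, -0.006], [0, 0, -0.014], 1],
-79.0 [[-0.024, -0.010, -0.006], [0, 0, -0.022], 1],
-82.0 [[-0.026, -0.011, -0.006], [0, 0, -0.031], 1],
-83.5 [[-0.027, -0.012, -0.006], [0, 0, -0.035], 1],
```

Request:
jog_arm(commands=[[[-0.009, -0.003, -0.003], [0, 0, 0], 1], [[-0.017, -0.006, -0.003], [0, 0, 0], 1], [[-0.02, -0.007, -0.003], [0, 0, -0.006], 1], [[-0.022, -0.008, -0.003], [0, 0, -0.014], 1], [[-0.024, -0.01, -0.003], [0, 0, -0.022], 1], [[-0.026, -0.011, -0.003], [0, 0, -0.031], 1], [[-0.026, -0.012, -0.003], [0, 0, -0.033], 1], [[-0.026, -0.012, -0.003], [0, 0, -0.033], 1]])

```text
clock: 9.55
tcp_pos: [0.4912, 0.0912, 0.0686]
eef_rot: [0.998, 0.062, 0.002, 0.0]
contact_force: [3.9, 0.3, -0.2]
opening: 0.0002
gripper_force: 2.2
```

Request:
jog_arm(commands=[[[0.01, 0.001, 0], [0, 0, 0], 1], [[0.018, 0.002, 0], [0, 0, 0], 1], [[0.018, 0.002, 0.08], [0, 0, 0], 1], [[0.018, 0.002, 0.15], [0, 0, 0], 1], [[-0.06, 0.002, 0.22], [0, 0, 0], 1], [[-0.13, 0.002, 0.33], [0, 0, 0], 1], [[-0.13, 0.002, 0.33], [0, 0, 0], 1], [[-0.13, 0.002, 0.33], [0, 0, 0], 1]])

```text
clock: 10.35
tcp_pos: [0.4109, 0.0931, 0.2706]
eef_rot: [0.998, 0.063, 0.003, -0.0]
contact_force: [1.1, 0.1, 0.7]
opening: 0.0004
gripper_force: 0.0
```

Request:
jog_arm(commands=[[[0, 0, 0], [0, 0, 0], 1], [[0, 0, 0], [0, 0, 0], 1], [[0, 0, 0], [0, 0, 0], 1]])

```text
clock: 10.65
tcp_pos: [0.4114, 0.0925, 0.2643]
eef_rot: [0.998, 0.062, -0.002, 0.0]
contact_force: [0.6, -1.2, 0.4]
opening: 0.0003
gripper_force: 0.0
```

```bash
python3 look.py w4
```

```text
circ [0.4747928  0.11746915] 45.95235824584961 ell [0.47466718 0.11760392] (181.16445922851562, 181.83016967773438)
index deg [-90.  -89.5 -89.  -88.5 -88.  -87.5 -87.  -86.5 -86.  -85.5 -85.  -84.5
 -84.  -83.5 -83.  -82.5 -82.  -81.5]
dark on collar [-87.  -86.5 -86.  -85.5 -85.  -84.5] 67.3611111111111 203.66666666666669
10.7 [0.41149822 0.09255919 0.26443145]
```

View pics/w4.png

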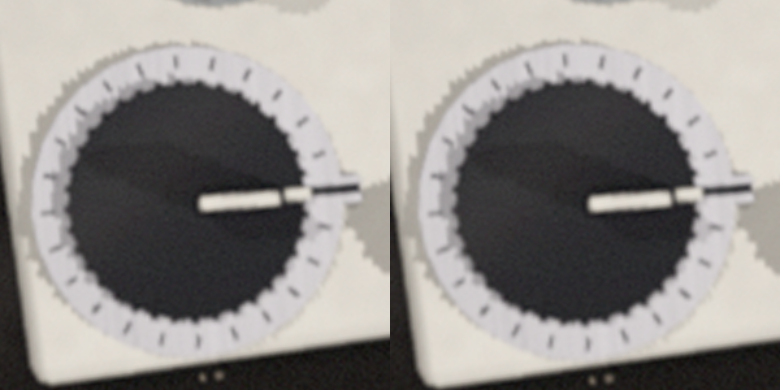

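The index sits on the long line (both at -85.8°). Next I'll triangulate the button from the w1 and w4 views.

Run:
```python
from h import *
L=[]
for n in ('w1','w3','w4'):
    d=dict(np.load(n+'.npz')); g=cv2.GaussianBlur(d['img'],(3,3),0); p=proj(d,[.4616,.0108,.055]); x,y=np.round(p).astype(int)
    sub=d['img'][y-35:y+35,x-35:x+35]
    hsv=sub.min(2); bm=(hsv>170).astype(np.uint8); k,l,st,ce=cv2.connectedComponentsWithStats(bm)
    j=min([q for q in range(1,k) if st[q,4]>150 and st[q,2]<40 and st[q,3]<40],key=lambda q:np.hypot(*(ce[q]-35)),default=None)
    print(n,p.round(1), [ (s.tolist(),c.round(1).tolist()) for s,c in zip(st[1:],ce[1:]) if s[4]>80])
    if j: L.append((d['K']@np.c_[d['R'],d['t']],ce[j]+[x-35,y-35],d)); print(ce[j]+[x-35,y-35], [ray(d,*(ce[j]+[x-35,y-35]),z).round(4) for z in (.055,.065)])
for a,b in ((0,2),(1,2),(0,1)):
    if len(L)>max(a,b): X=cv2.triangulatePoints(L[a][0],L[b][0],L[a][1].astype(float),L[b][1].astype(float)); print((X[:3]/X[3]).ravel())
s=manip.state();print(s['tcp_pos'])
d=L[-1][2]; p=proj(d,[.4616,.0108,.055]).astype(int); save('btn.png',cv2.resize(d['img'][max(0,p[1]-60):p[1]+60,max(0,p[0]-80):p[0]+80],None,fx=4,fy=4))
```

```text
w1 [292.2 264.5] [([6, 0, 64, 35, 915], [37.7, 10.5]), ([56, 22, 14, 21, 127], [64.9, 34.9]), ([24, 24, 23, 22, 401], [35.2, 34.5])]
[292.21945137 264.52119701] [array([0.4616, 0.0108, 0.055 ]), array([0.4592, 0.0134, 0.065 ])]
w3 [402.7 204.9] [([0, 0, 62, 37, 855], [37.7, 9.0]), ([0, 19, 43, 45, 591], [15.5, 50.3]), ([22, 26, 25, 24, 462], [34.0, 37.5])]
[402.03896104 207.52164502] [array([0.4585, 0.0103, 0.055 ]), array([0.4591, 0.0132, 0.065 ])]
w4 [393.6 181.2] [([0, 0, 54, 37, 938], [30.5, 9.2]), ([22, 26, 25, 25, 495], [33.9, 38.0]), ([0, 33, 49, 32, 674], [19.4, 56.2])]
[392.91919192 184.04848485] [array([0.4584, 0.011 , 0.055 ]), array([0.4591, 0.0134, 0.065 ])]
[0.4591155  0.01346798 0.06545372]
[0.45920897 0.01376914 0.06676152]
[0.45912774 0.01342476 0.06544042]
[0.41149822 0.09255919 0.26443145]
```

View pics/btn.png

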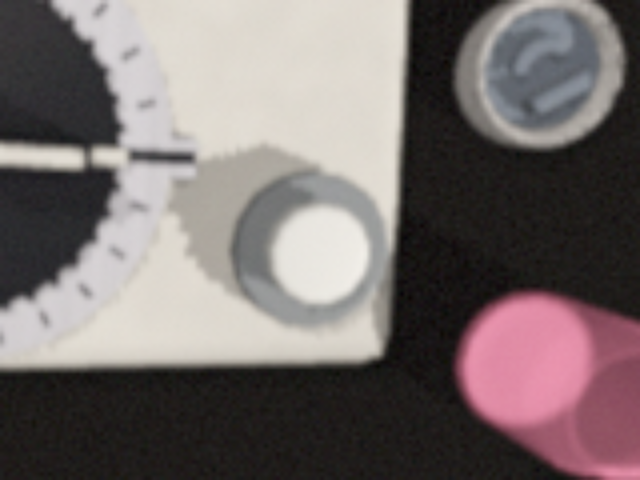

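The crop shows the button's white top in its grey housing. It triangulates to (0.459, 0.013, 0.0655), so I'll move above it.

Request:
jog_arm(commands=[[[0.079, -0.132, 0], [0, 0, 0], 1], [[0.079, -0.132, -0.06], [0, 0, 0], 1], [[0.079, -0.132, -0.14], [0, 0, 0], 1], [[0.079, -0.132, -0.22], [0, 0, 0], 1], [[0.079, -0.132, -0.28], [0, 0, 0], 1], [[0.079, -0.132, -0.3], [0, 0, 0], 1], [[0.079, -0.132, -0.3], [0, 0, 0], 1], [[0.079, -0.132, -0.3], [0, 0, 0], 1]])

```text
clock: 11.5
tcp_pos: [0.4594, 0.0133, 0.0857]
eef_rot: [0.998, 0.062, -0.001, -0.0]
contact_force: [-0.1, 0.3, 0.5]
opening: 0.0005
gripper_force: 0.0
```

Request:
jog_arm(commands=[[[0, 0, 0], [0, 0, 0], 1], [[0, 0, 0], [0, 0, 0], 1], [[0, 0, -0.01], [0, 0, 0], 1], [[0, 0, -0.02], [0, 0, 0], 1], [[0, 0, -0.025], [0, 0, 0], 1], [[0, 0, -0.025], [0, 0, 0], 1]])

```text
clock: 12.1
tcp_pos: [0.4585, 0.0135, 0.0705]
eef_rot: [0.998, 0.062, -0.001, -0.0]
contact_force: [0.1, -0.3, -0.4]
opening: 0.0004
gripper_force: 0.0
```

Now I'll press until the force shows the button has bottomed out.

Request:
jog_arm(commands=[[[0, 0, -0.005], [0, 0, 0], 1], [[0, 0, -0.01], [0, 0, 0], 1], [[0, 0, -0.014], [0, 0, 0], 1], [[0, 0, -0.018], [0, 0, 0], 1], [[0, 0, -0.018], [0, 0, 0], 1], [[0, 0, -0.018], [0, 0, 0], 1]])

```text
clock: 12.7
tcp_pos: [0.4594, 0.0134, 0.0612]
eef_rot: [0.998, 0.062, 0.0, 0.0]
contact_force: [-2.0, 0.8, 9.9]
opening: 0.0006
gripper_force: 4.5
```

Request:
jog_arm(commands=[[[0, 0, -0.003], [0, 0, 0], 1], [[0, 0, -0.005], [0, 0, 0], 1], [[0, 0, -0.005], [0, 0, 0], 1], [[0, 0, -0.005], [0, 0, 0], 1]])

```text
clock: 13.1
tcp_pos: [0.4596, 0.0134, 0.0607]
eef_rot: [0.998, 0.062, 0.001, 0.0]
contact_force: [-6.1, 0.0, 30.2]
opening: 0.0005
gripper_force: 15.0
```

The force jumped to 30 N and z stopped changing, so the button is fully in. I'll release, lift and check.

Request:
jog_arm(commands=[[[0, 0, 0.02], [0, 0, 0], 1], [[0, 0, 0.08], [0, 0, 0], 1], [[0, 0, 0.16], [0, 0, 0], 1], [[-0.079, 0.132, 0.24], [0, 0, 0], 1], [[-0.079, 0.132, 0.34], [0, 0, 0], 1], [[-0.079, 0.132, 0.34], [0, 0, 0], 1], [[-0.079, 0.132, 0.34], [0, 0, 0], 1], [[-0.079, 0.132, 0.34], [0, 0, 0], 1]])

```text
clock: 13.9
tcp_pos: [0.4119, 0.0929, 0.2618]
eef_rot: [0.998, 0.063, 0.001, 0.0]
contact_force: [0.3, 0.4, 0.2]
opening: 0.0002
gripper_force: 0.0
```

Request:
jog_arm(commands=[[[0, 0, 0], [0, 0, 0], 1], [[0, 0, 0], [0, 0, 0], 1], [[0, 0, 0], [0, 0, 0], 1]])

```text
clock: 14.2
tcp_pos: [0.4113, 0.0921, 0.2599]
eef_rot: [0.998, 0.062, -0.001, 0.0]
contact_force: [-0.5, 0.5, 0.1]
opening: 0.0006
gripper_force: 0.0
```

```bash
python3 look.py w5 && python3 -c "
from h import *
print(manip.finish_job())"
```

```text
circ [0.47475 0.1175 ] 45.95178985595703 ell [0.47473474 0.11767028] (180.6768341064453, 181.84030151367188)
index deg [-90.  -89.5 -89.  -88.5 -88.  -87.5 -87.  -86.5 -86.  -85.5 -85.  -84.5
 -84.  -83.5 -83.  -82.5 -82.  -81.5]
dark on collar [-87.  -86.5 -86.  -85.5 -85.  -84.5] 56.30555555555554 203.75000000000003
14.25 [0.41148685 0.09214004 0.26015301]
the job is handed in; nothing more can be done
None
```

The job is handed in: the dial's index measured on the long line (both at about -85.8°), and the start button was pressed fully in and released; the hand-in returned no verdict, and I did not re-measure the button, vial or surrounding things afterwards.

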